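Snap the parts tub's lid shut all round

TASK

The lid of the grey parts tub has only been laid on: press down round its rim with the fingertips, one side after another, until all four sides have clicked flush and stay down by themselves. Nothing is to be picked up: the tub stays standing where it is, and the small box, the label roll and the marker beside it are left alone.

Things in the scene. Friction and masses are not known exactly. Their poses are not given: they have to be found in the camera images.
- tub: grey rectangular plastic parts tub, full (about 1.6 kg), white press-on lid on it. Lid 206 mm (own y) x 156 mm (own x), its top 74 mm above the bench when shut. The middle panel, 142 x 92 mm, is seated; round it slits at the corners cut the rim into four sections, one per side, 32 mm wide, each bending along the panel's edge. Origin: centre of the tub's underside, z up.
- rim_front (a joint): lid rim section on the front long side (tub's own -x), rad: 0 = standing up, outer edge about 8 mm proud; 0.24 = flush, snapped over the tub's lip. Springy: with about 9 N on its thumb ribs it clicks over about half-way and then stays down by itself; let go sooner, it springs back up. Firm stop when flush.
- rim_front_press (a point): where to press the front long side's rim section: middle of its thumb ribs, on its top face, 22 mm out from the bend line, 10 mm in from the outer edge. Moves with the section: about 79 mm above the bench when up, 74 mm when shut. x points outward along the surface, z out of the top face.
- rim_back (a joint): lid rim section on the back long side (tub's own +x), rad: 0 = standing up, outer edge about 8 mm proud; 0.24 = flush, snapped over the tub's lip. Springy: with about 9 N on its thumb ribs it clicks over about half-way and then stays down by itself; let go sooner, it springs back up. Firm stop when flush.
- rim_back_press (a point): where to press the back long side's rim section: middle of its thumb ribs, on its top face, 22 mm out from the bend line, 10 mm in from the outer edge. Moves with the section: about 79 mm above the bench when up, 74 mm when shut. x points outward along the surface, z out of the top face.
- rim_left (a joint): lid rim section on the left short side (tub's own +y), rad: 0 = standing up, outer edge about 8 mm proud; 0.24 = flush, snapped over the tub's lip. Springy: with about 9 N on its thumb ribs it clicks over about half-way and then stays down by itself; let go sooner, it springs back up. Firm stop when flush.
- rim_left_press (a point): where to press the left short side's rim section: middle of its thumb ribs, on its top face, 22 mm out from the bend line, 10 mm in from the outer edge. Moves with the section: about 79 mm above the bench when up, 74 mm when shut. x points outward along the surface, z out of the top face.
- rim_right (a joint): lid rim section on the right short side (tub's own -y), rad: 0 = standing up, outer edge about 8 mm proud; 0.24 = flush, snapped over the tub's lip. Springy: with about 9 N on its thumb ribs it clicks over about half-way and then stays down by itself; let go sooner, it springs back up. Firm stop when flush.
- rim_right_press (a point): where to press the right short side's rim section: middle of its thumb ribs, on its top face, 22 mm out from the bend line, 10 mm in from the outer edge. Moves with the section: about 79 mm above the bench when up, 74 mm when shut. x points outward along the surface, z out of the top face.
- small_box: small kraft cardboard box, 51 x 50 x 66 mm, standing left of the tub; leave alone. Origin: centre of its underside.
- label_roll: small black label roll standing on its face, diameter 48, height 37 mm, behind the tub; leave alone. Origin: centre of its underside.
- marker: marker pen lying on the bench right of the tub, 138 mm long, 12 mm thick; leave alone. Origin: middle of its underside.

How it is judged (in metres and radians):
At the end, for the whole second after the job is handed in: All four rim sections are snapped down (each joint above 0.21 rad of 0.24, that is within 1 mm of flush) and stay down by themselves; the tub stands flat and still on the bench (underside within 4 mm, tilt under 0.03 rad) within 30 mm of where it was (value of joint each of rim_front, rim_back, rim_left, rim_right above 0.21 rad and height (world z) of tub below 0.004 m and angle between tub's own z axis and vertical below 0.03 rad and linear speed of tub below 0.01 m/s and distance of tub from where it was at the start of the episode below 0.03 m); the robot touches nothing.
It fails at once if the tub is lifted or tipped (height (world z) of tub above 0.01 m or angle between tub's own z axis and vertical above 0.1 rad).
It fails at once if the tub is shoved more than 30 mm (distance of tub from where it was at the start of the episode above 0.03 m).
It fails at once if the small box, the label roll or the marker is moved more than 25 mm or lifted (distance of any of small_box, label_roll, marker from where it was at the start of the episode above 0.025 m).
It also fails if it takes over 40 s, if anything falls off the work surface, if the arm or the gripper's body presses on something with over 40 N, if the wrist force passes 120 N, or if a joint passes its speed limit or range.

ROBOT

A 7-joint arm with a two-finger parallel gripper is mounted at the origin on a cart in front of the work surface, level with it; the furniture and walls round the work are solid. World frame = base frame: x ahead of the robot, y to its left, z up, the work surface at z = 0. Lengths are in m, angles in degrees, forces in N, time in s.
With the tool pointing down it reaches from about 0.425 to 0.875 m from the base axis. Payload 4.7 kg.
Tool frame: the origin (TCP) lies on the mounting face of the last link; the fingertips stand 182 mm ahead of it and the grasp point (between the pads) lies 164 mm ahead of it; z points along the fingers, y is the line along which they close (so a half turn about z gives the same grasp; the last joint's range is limited). The gripper opens to 87 mm and grips with 3 to 60 N. Pads are 19 mm wide; open, the fingers measure 117 mm over their backs; the gripper's body (75 mm by 190 mm) begins 51 mm behind the grasp point.
Start: joints at [66.297, 18.392, -4.016, 83.108, 1.295, 78.541, -3.26], TCP at [0.27, -0.591, 0.405] pointing down, gripper open.
Joint ranges: [-163.93, 163.93], [-17.29, 119.83], [-79.2, 71.16], [3.27, 140.29], [-89.18, 269.18], [5.43, 117.66], [-154.24, 154.24]. Speed limits (degrees/s): [147.25, 147.25, 180, 180, 180, 180, 180].

INTERFACE

Orientations are given as [roll, pitch, yaw] about the fixed x, y, z axes, in that order (R = Rz(yaw) Ry(pitch) Rx(roll)).
In Python, from cell import env gives the robot as it stands.
- The arm moves only by the tool servo_tool, never from a script. Its argument "plan" is a list of rows, each an object with "xyz": the shift along the tool's x, y, z in cm, a list of three; "twist": the turn, a rotation vector about the tool's x, y, z in degrees, a list of three; "jaw": the closure, from 0 (fully open) to 1 (shut). In form: [{"xyz": [x, y, z], "twist": [wx, wy, wz], "jaw": jaw}, ...]. A call has 1 to 10 rows; each row is the pose to reach, as a shift and turn from the pose commanded when the call began, along the tool's axes at that moment; what a row does not reach only later rows make up. A row lasts 1/12 s, in which the tool goes at most 41.7 mm and 7.16 degrees, less where a joint would pass 70% of its speed; a pose out of reach is approached as far as the arm can. A call with a gripper value outside its range is refused whole. The fingers move at their own pace and stop on an object; "newtons" is the grip in N (left out, the last holds). Time passes only in rows, so rows that repeat a pose let the fingers close. It gives the time, the measured TCP pose, the force, the opening and the grip force at its end, in the units of the state.
- env.get_obs(): the state, without advancing time (a new reading comes with each control period).
- env.read_camera(name): name is "scene" or "top" or "wrist"; returns a dict with "img" (400x640x3 uint8, red, green, blue), "camera_matrix" (3x3 intrinsics, pixels), "R" (3x3) and "t" (3): a world point X has camera coordinates R X + t. Camera axes: x right, y down, z forward; pixel columns grow to the right and rows downward; lengths in m; the calibration is good to about 2 mm. The wrist camera is an equidistant fisheye: a pixel r from the principal point sees the ray r / f radians off the axis. A picture is of the moment at which its call begins. There is no depth.
- env.sign_off(): hands the job in; it is judged then, once.
The state is a dict: "time_s": time; "qpos": joint angles; "joint_velocities": joint speeds; "effort": joint torques, N m; "tool_pos": TCP position; "tool_rot": TCP orientation; "force": force on the tool from outside, world axes, zero at the start; "wrist_torque": the same for the moment, N m; "grip_width": finger opening in m; "grasp_force": force on a finger pad.
Only numpy, scipy, OpenCV 4.12 (cv2) and the standard library are available. Lean on these libraries where they do the work, as an engineer would, in place of code of your own. Each camera call takes 0.05 s, during which the arm holds its last target. There are 200 camera calls.

## Working session

There is one attempt and no reset: what is moved stays moved. The work goes in short steps, Python scripts to look and compute and a tool call to move; the robot and the scene stay as the last step left them, time stands still between calls to the robot, and variables do not carry over. Pictures are saved under pics/ and viewed, at most 10 in all, crops included, and the job is handed in when it is done.

Besides the shell and the picture viewer there is one more tool, called as name(argument=value, ...), one argument or row to a line, values as JSON. servo_tool: Moves the arm, as the interface text tells. Its arguments: {"type":"object","properties":{"plan":{"type":"array","items":{"type":"object","properties":{"xyz":{"type":"array","items":{"type":"number"}},"twist":{"type":"array","items":{"type":"number"}},"jaw":{"type":"number"}}}},"newtons":{"type":"number"}},"required":["plan"]}

```bash
mkdir -p pics; python3 - <<'E'
from cell import env
import cv2,numpy as np
o=env.get_obs(); print(o)
for n in ["top","scene"]:
    c=env.read_camera(n); cv2.imwrite(f"pics/{n}0.png",c["img"][:,:,::-1]); np.savez(f"{n}0.npz",**c)
    print(n,c["camera_matrix"].round(1).tolist(),c["R"].round(3).tolist(),c["t"].round(3).tolist())
E
```

```text
{'time_s': 0.0, 'qpos': array([66.29775658, 18.43939088, -4.01519989, 83.17504928,  1.29608143,
       78.54041882, -3.25921543]), 'joint_velocities': array([ 0.02706381,  0.01193691, -0.03475131, -0.09719927,  0.04556216,
       -0.02674692,  0.05562573]), 'effort': array([-4.98085483e-04, -4.91291392e+01, -4.04096385e-01, -3.12528384e+01,
       -6.39036368e-02,  4.38928034e-02,  1.81639948e-04]), 'tool_pos': array([ 0.26953413, -0.59125733,  0.40365609]), 'tool_rot': array([-1.79890443e+02,  6.90648777e-03,  2.45126887e+01]), 'force': array([-0.53004359, -0.64508832,  0.42363702]), 'wrist_torque': array([-0.00537144,  0.01671605,  0.02156926]), 'grasp_force': 0.0, 'grip_width': 0.08706572668341223}
top [[440.3, 0.0, 323.5], [0.0, 440.3, 199.2], [0.0, 0.0, 1.0]] [[-0.025, -0.999, -0.027], [-0.994, 0.028, -0.102], [0.103, 0.025, -0.994]] [-0.07, 0.546, 0.952]
scene [[391.9, 0.0, 321.1], [0.0, 391.9, 205.5], [0.0, 0.0, 1.0]] [[-0.686, -0.728, 0.015], [-0.514, 0.47, -0.717], [0.515, -0.499, -0.697]] [0.289, 0.368, 0.572]
```

View pics/top0.png

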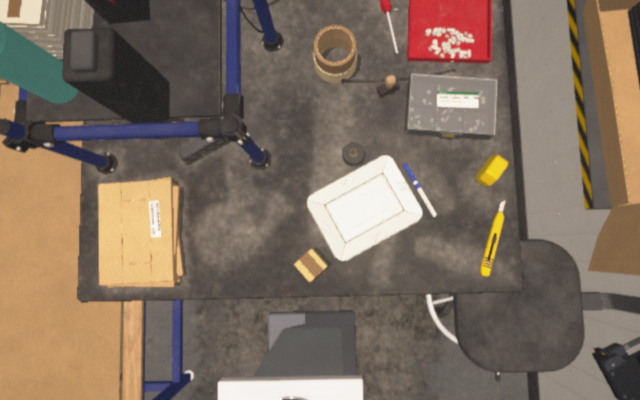

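View pics/scene0.png

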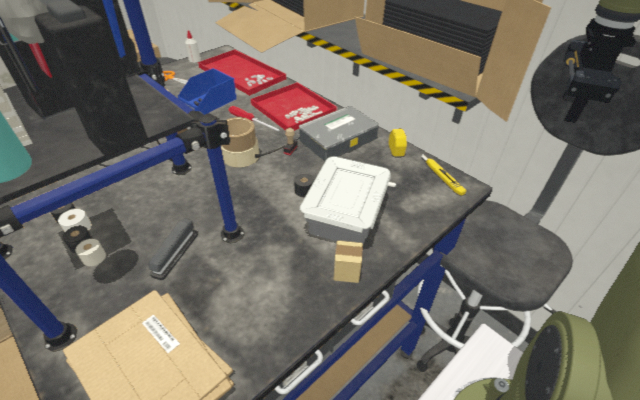

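The top view shows the white lid with corners near (307,206), (391,157), (424,208) and (345,260). The small box is at (311,265), the roll at (353,153) and the marker at (420,190). The long axis is tilted about 30° in the image. Next I'll fit the lid pose.

```bash
cat > h.py <<'E'
import cv2,numpy as np
def ray(c,uv,z):
    K,R,t=c["camera_matrix"],c["R"],c["t"]
    d=R.T@np.linalg.inv(K)@np.array([uv[0],uv[1],1.]); o=-R.T@t
    return (o+d*(z-o[2])/d[2])
def proj(c,X):
    p=(c["R"]@np.atleast_2d(X).T).T+c["t"]; q=(c["camera_matrix"]@p.T).T
    return q[:,:2]/q[:,2:]
E
python3 - <<'E'
from h import *
for n,win,seed in (("top",(290,140,440,270),(365,205)),("scene",(290,140,410,250),(347,188))):
    c=np.load(n+"0.npz"); im=c["img"]; hsv=cv2.cvtColor(im,cv2.COLOR_RGB2HSV)
    m=((hsv[:,:,2]>135)&(hsv[:,:,1]<50)).astype(np.uint8)
    mm=np.zeros_like(m); a,b,e,f=win; mm[b:f,a:e]=m[b:f,a:e]
    mm=cv2.morphologyEx(mm,cv2.MORPH_OPEN,np.ones((5,5)))
    cs,_=cv2.findContours(mm,cv2.RETR_EXTERNAL,cv2.CHAIN_APPROX_NONE)
    k=max(cs,key=cv2.contourArea)[:,0,:]
    P=np.array([ray(c,p+0.0,0.081)[:2] for p in k])
    r=cv2.minAreaRect((P*1000).astype(np.float32)); print(n,r)
    vis=im[:,:,::-1].copy(); cv2.drawContours(vis,[k[:,None]],-1,(0,0,255),1)
    box=cv2.boxPoints(r)/1000; q=proj(c,np.c_[box,np.full(4,.081)]); cv2.polylines(vis,[q.round().astype(int)],True,(0,255,0),1)
    cv2.imwrite(f"pics/{n}1.png",cv2.resize(vis[b-10:f+10,a-10:e+10],None,fx=3,fy=3,interpolation=cv2.INTER_CUBIC))
    for lab,uv,z in (("box",(311,262),.066),("roll",(353,151),.037),("mk1",(406,166),.01),("mk2",(435,215),.01)):
        if n=="top": print(lab,ray(c,uv,z).round(3))
E
```

```text
top ((519.1973876953125, -168.20281982421875), (167.0033721923828, 212.39064025878906), 26.679967880249023)
box [ 0.408 -0.055  0.066]
roll [ 0.649 -0.152  0.037]
mk1 [ 0.616 -0.272  0.01 ]
mk2 [ 0.503 -0.332  0.01 ]
scene ((521.3875732421875, -144.3773956298828), (194.7713623046875, 257.8828430175781), 24.632217407226562)
```

View pics/top1.png

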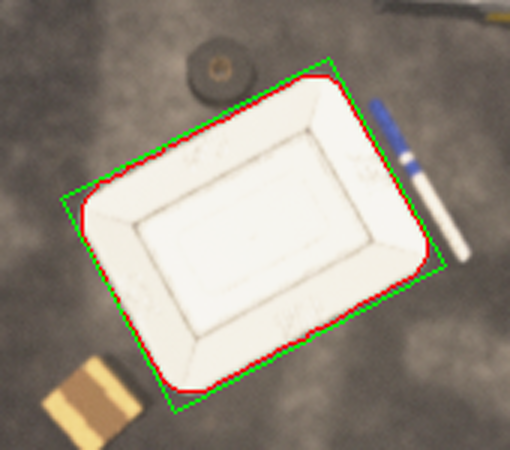

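The crop shows the panel's bend lines, with corners at crop pixels (135,226), (309,129), (373,241) and (197,338). The roll is close behind the back side and the marker is close to the right side.

```bash
python3 - <<'E'
from h import *
c=np.load("top0.npz")
q=(np.array([(135,226),(309,129),(373,241),(197,338)])+.5)/3-.5+np.array([280,130])
P=np.array([ray(c,u,.074)[:2] for u in q]); print(P.round(4).tolist())
ctr=P.mean(0)
m=lambda i,j:(P[i]+P[j])/2
print(ctr,[np.linalg.norm(P[i]-P[(i+1)%4]).round(4) for i in range(4)])
ax=m(0,1)-m(2,3); ay=m(0,3)-m(1,2)   # own +x (back), own +y (left)
yx=np.degrees(np.arctan2(ax[1],ax[0])); yy=np.degrees(np.arctan2(ay[1],ay[0]))-90
print(yx,yy)
th=np.radians((yx+1.5*yy)/2.5); X=np.array([np.cos(th),np.sin(th)]); Y=np.array([-X[1],X[0]])
for n,d in dict(front=-X*.068,back=X*.068,left=Y*.093,right=-Y*.093).items():
    p=ctr+d; print(n,p.round(4),np.hypot(*p).round(3))
E
```

```text
[[0.5267, -0.0872], [0.5921, -0.212], [0.5116, -0.2535], [0.4471, -0.1285]]
[ 0.51936945 -0.17030539] [np.float64(0.1409), np.float64(0.0907), np.float64(0.1407), np.float64(0.0896)]
27.350851017020855 27.480025106438404
front [ 0.459  -0.2016] 0.501
back [ 0.5797 -0.139 ] 0.596
left [ 0.4765 -0.0878] 0.485
right [ 0.5622 -0.2529] 0.616
```

servo_tool(
  plan=[
    {"xyz":[1.5,-1.2,0.3],"twist":[0,0,-1],"jaw":0.3},
    {"xyz":[4.5,-3.6,1],"twist":[0,0,-2],"jaw":0.6},
    {"xyz":[7.5,-6.2,2],"twist":[0,0,-3],"jaw":1},
    {"xyz":[10.5,-8.7,3],"twist":[0,0,-3],"jaw":1},
    {"xyz":[13.5,-11.2,4],"twist":[0,0,-3],"jaw":1},
    {"xyz":[16.5,-13.7,5],"twist":[0,0,-3],"jaw":1},
    {"xyz":[19.5,-16.2,5.5],"twist":[0,0,-3],"jaw":1},
    {"xyz":[22.5,-18.7,6],"twist":[0,0,-3],"jaw":1},
    {"xyz":[25.5,-21.2,6.5],"twist":[0,0,-3],"jaw":1},
    {"xyz":[28.0,-23.2,7],"twist":[0,0,-3],"jaw":1},
  ],
  newtons=10,
)

```text
time_s: 0.93
tool_pos: [0.4289, -0.261, 0.3343]
tool_rot: [-180.0, -0.0, 27.6]
force: [0.5, 0.8, -0.7]
grip_width: 0.0282
grasp_force: 0.0
```

servo_tool(
  plan=[
    {"xyz":[2.5,-2,0.5],"twist":[0,0,0],"jaw":1},
    {"xyz":[4,-3.2,1],"twist":[0,0,0],"jaw":1},
    {"xyz":[5.0,-4.2,2],"twist":[0,0,0],"jaw":1},
    {"xyz":[5.0,-4.2,3],"twist":[0,0,0],"jaw":1},
    {"xyz":[5.0,-4.2,3],"twist":[0,0,0],"jaw":1},
    {"xyz":[5.0,-4.2,3],"twist":[0,0,0],"jaw":1},
    {"xyz":[5.0,-4.2,3],"twist":[0,0,0],"jaw":1},
  ],
)

```text
time_s: 1.52
tool_pos: [0.4526, -0.2054, 0.3048]
tool_rot: [180.0, 0.0, 27.4]
force: [-0.1, 0.3, -0.3]
grip_width: 0.0006
grasp_force: 0.0
```

servo_tool(
  plan=[
    {"xyz":[0.7,0,1],"jaw":1},
    {"xyz":[0.7,0,2.2],"jaw":1},
    {"xyz":[0.7,0,3.2],"jaw":1},
    {"xyz":[0.7,0,3.8],"jaw":1},
    {"xyz":[0.7,0,4.1],"jaw":1},
    {"xyz":[0.7,0,4.3],"jaw":1},
    {"xyz":[0.7,0,4.4],"jaw":1},
    {"xyz":[0.7,0,4.5],"jaw":1},
  ],
)

```text
validation failed for argument at $.pl...
```

Each row apparently needs a twist.

servo_tool(
  plan=[
    {"xyz":[0.7,0,1],"twist":[0,0,0],"jaw":1},
    {"xyz":[0.7,0,2.2],"twist":[0,0,0],"jaw":1},
    {"xyz":[0.7,0,3.2],"twist":[0,0,0],"jaw":1},
    {"xyz":[0.7,0,3.8],"twist":[0,0,0],"jaw":1},
    {"xyz":[0.7,0,4.1],"twist":[0,0,0],"jaw":1},
    {"xyz":[0.7,0,4.3],"twist":[0,0,0],"jaw":1},
    {"xyz":[0.7,0,4.4],"twist":[0,0,0],"jaw":1},
    {"xyz":[0.7,0,4.5],"twist":[0,0,0],"jaw":1},
  ],
)

```text
time_s: 2.18
tool_pos: [0.4585, -0.2007, 0.2602]
tool_rot: [-179.9, 0.2, 27.5]
force: [-5.8, 1.7, 9.5]
grip_width: 0.0004
grasp_force: 4.8
```

servo_tool(
  plan=[
    {"xyz":[0,0,0.1],"twist":[0,0,0],"jaw":1},
    {"xyz":[0,0,0.2],"twist":[0,0,0],"jaw":1},
    {"xyz":[0,0,0.3],"twist":[0,0,0],"jaw":1},
    {"xyz":[0,0,0.3],"twist":[0,0,0],"jaw":1},
  ],
)

```text
time_s: 2.52
tool_pos: [0.4588, -0.2008, 0.2571]
tool_rot: [-180.0, 0.1, 27.5]
force: [-2.3, 0.7, 3.5]
grip_width: 0.0002
grasp_force: 1.9
```

servo_tool(
  plan=[
    {"xyz":[0,0,0.1],"twist":[0,0,0],"jaw":1},
    {"xyz":[0,0,0.2],"twist":[0,0,0],"jaw":1},
    {"xyz":[0,0,0.2],"twist":[0,0,0],"jaw":1},
  ],
)

```text
time_s: 2.77
tool_pos: [0.4593, -0.2008, 0.2563]
tool_rot: [180.0, 0.1, 27.5]
force: [-6.2, 1.7, 13.9]
grip_width: 0.0006
grasp_force: 6.8
```

servo_tool(
  plan=[
    {"xyz":[0,0,-1],"twist":[0,0,0],"jaw":1},
    {"xyz":[0,0,-2.5],"twist":[0,0,0],"jaw":1},
    {"xyz":[1.5,-2,-3],"twist":[0,0,0],"jaw":1},
    {"xyz":[3.5,-4.6,-3],"twist":[0,0,0],"jaw":1},
    {"xyz":[5.3,-7.2,-3],"twist":[0,0,0],"jaw":1},
    {"xyz":[6.5,-8.9,-3],"twist":[0,0,0],"jaw":1},
    {"xyz":[6.8,-9.3,-2.6],"twist":[0,0,0],"jaw":1},
    {"xyz":[6.8,-9.3,-1.8],"twist":[0,0,0],"jaw":1},
    {"xyz":[6.8,-9.3,-1.1],"twist":[0,0,0],"jaw":1},
    {"xyz":[6.8,-9.3,-0.7],"twist":[0,0,0],"jaw":1},
  ],
)

```text
time_s: 3.6
tool_pos: [0.4763, -0.0881, 0.2606]
tool_rot: [-180.0, 0.0, 27.4]
force: [-3.1, 2.6, 9.5]
grip_width: 0.0006
grasp_force: 4.0
```

servo_tool(
  plan=[
    {"xyz":[0,0,0.1],"twist":[0,0,0],"jaw":1},
    {"xyz":[0,0,0.2],"twist":[0,0,0],"jaw":1},
    {"xyz":[0,0,0.3],"twist":[0,0,0],"jaw":1},
    {"xyz":[0,0,0.4],"twist":[0,0,0],"jaw":1},
    {"xyz":[0,0,0.5],"twist":[0,0,0],"jaw":1},
    {"xyz":[0,0,0.5],"twist":[0,0,0],"jaw":1},
  ],
)

```text
time_s: 4.1
tool_pos: [0.4763, -0.0878, 0.2565]
tool_rot: [-179.9, 0.1, 27.4]
force: [-2.8, 0.5, 5.0]
grip_width: 0.0005
grasp_force: 2.2
```

servo_tool(
  plan=[
    {"xyz":[0,0,0.1],"twist":[0,0,0],"jaw":1},
    {"xyz":[0,0,0.2],"twist":[0,0,0],"jaw":1},
    {"xyz":[0,0,0.2],"twist":[0,0,0],"jaw":1},
  ],
)

```text
time_s: 4.35
tool_pos: [0.4765, -0.0876, 0.2562]
tool_rot: [-180.0, 0.1, 27.4]
force: [-7.1, 2.7, 17.2]
grip_width: 0.0007
grasp_force: 8.3
```

servo_tool(
  plan=[
    {"xyz":[0,0,-1],"twist":[0,0,0],"jaw":1},
    {"xyz":[0,0,-2.5],"twist":[0,0,0],"jaw":1},
    {"xyz":[1.5,2,-3],"twist":[0,0,0],"jaw":1},
    {"xyz":[3.5,4.6,-3],"twist":[0,0,0],"jaw":1},
    {"xyz":[5.3,7.2,-3],"twist":[0,0,0],"jaw":1},
    {"xyz":[6.5,8.9,-3],"twist":[0,0,0],"jaw":1},
    {"xyz":[6.8,9.3,-2.6],"twist":[0,0,0],"jaw":1},
    {"xyz":[6.8,9.3,-1.8],"twist":[0,0,0],"jaw":1},
    {"xyz":[6.8,9.3,-1.1],"twist":[0,0,0],"jaw":1},
    {"xyz":[6.8,9.3,-0.7],"twist":[0,0,0],"jaw":1},
  ],
)

```text
time_s: 5.18
tool_pos: [0.5789, -0.1373, 0.2605]
tool_rot: [-180.0, 0.1, 27.5]
force: [-1.2, 0.4, 8.3]
grip_width: 0.0004
grasp_force: 4.1
```

servo_tool(
  plan=[
    {"xyz":[0,0,0.1],"twist":[0,0,0],"jaw":1},
    {"xyz":[0,0,0.2],"twist":[0,0,0],"jaw":1},
    {"xyz":[0,0,0.3],"twist":[0,0,0],"jaw":1},
    {"xyz":[0,0,0.4],"twist":[0,0,0],"jaw":1},
    {"xyz":[0,0,0.5],"twist":[0,0,0],"jaw":1},
    {"xyz":[0,0,0.5],"twist":[0,0,0],"jaw":1},
  ],
)

```text
time_s: 5.68
tool_pos: [0.579, -0.137, 0.2575]
tool_rot: [180.0, 0.0, 27.6]
force: [-1.2, -0.1, 5.2]
grip_width: 0.0006
grasp_force: 2.5
```

servo_tool(
  plan=[
    {"xyz":[0,0,0.1],"twist":[0,0,0],"jaw":1},
    {"xyz":[0,0,0.2],"twist":[0,0,0],"jaw":1},
    {"xyz":[0,0,0.3],"twist":[0,0,0],"jaw":1},
    {"xyz":[0,0,0.3],"twist":[0,0,0],"jaw":1},
  ],
)

```text
time_s: 6.02
tool_pos: [0.5791, -0.1369, 0.2562]
tool_rot: [180.0, 0.1, 27.6]
force: [-5.5, 1.3, 16.1]
grip_width: 0.0004
grasp_force: 8.1
```

servo_tool(
  plan=[
    {"xyz":[0,0,-1],"twist":[0,0,0],"jaw":1},
    {"xyz":[0,0,-2.5],"twist":[0,0,0],"jaw":1},
    {"xyz":[-1.5,2,-3],"twist":[0,0,0],"jaw":1},
    {"xyz":[-3.5,4.6,-3],"twist":[0,0,0],"jaw":1},
    {"xyz":[-5.3,7.2,-3],"twist":[0,0,0],"jaw":1},
    {"xyz":[-6.5,8.9,-3],"twist":[0,0,0],"jaw":1},
    {"xyz":[-6.8,9.3,-2.6],"twist":[0,0,0],"jaw":1},
    {"xyz":[-6.8,9.3,-1.8],"twist":[0,0,0],"jaw":1},
    {"xyz":[-6.8,9.3,-1.1],"twist":[0,0,0],"jaw":1},
    {"xyz":[-6.8,9.3,-0.7],"twist":[0,0,0],"jaw":1},
  ],
)

```text
time_s: 6.85
tool_pos: [0.5626, -0.2496, 0.2597]
tool_rot: [-179.9, 0.0, 27.7]
force: [-3.1, 0.4, 10.1]
grip_width: 0.0007
grasp_force: 5.0
```

servo_tool(
  plan=[
    {"xyz":[0,0,0.1],"twist":[0,0,0],"jaw":1},
    {"xyz":[0,0,0.2],"twist":[0,0,0],"jaw":1},
    {"xyz":[0,0,0.3],"twist":[0,0,0],"jaw":1},
    {"xyz":[0,0,0.4],"twist":[0,0,0],"jaw":1},
    {"xyz":[0,0,0.5],"twist":[0,0,0],"jaw":1},
    {"xyz":[0,0,0.5],"twist":[0,0,0],"jaw":1},
  ],
)

```text
time_s: 7.35
tool_pos: [0.5628, -0.2496, 0.2565]
tool_rot: [-180.0, 0.1, 27.7]
force: [-3.8, 0.1, 7.5]
grip_width: 0.0005
grasp_force: 3.8
```

Now I'll press to the stop, then lift clear.

servo_tool(
  plan=[
    {"xyz":[0,0,0.1],"twist":[0,0,0],"jaw":1},
    {"xyz":[0,0,0.2],"twist":[0,0,0],"jaw":1},
    {"xyz":[0,0,0.2],"twist":[0,0,0],"jaw":1},
  ],
)

```text
time_s: 7.6
tool_pos: [0.5628, -0.2496, 0.2563]
tool_rot: [-180.0, 0.1, 27.7]
force: [-6.7, 1.9, 17.8]
grip_width: 0.0004
grasp_force: 8.6
```

servo_tool(
  plan=[
    {"xyz":[0,0,-1],"twist":[0,0,0],"jaw":1},
    {"xyz":[0,0,-3],"twist":[0,0,0],"jaw":1},
    {"xyz":[0,3,-6],"twist":[0,0,0],"jaw":1},
    {"xyz":[0,6,-8],"twist":[0,0,0],"jaw":1},
    {"xyz":[0,9,-10],"twist":[0,0,0],"jaw":1},
    {"xyz":[0,12,-12],"twist":[0,0,0],"jaw":1},
    {"xyz":[0,15,-13],"twist":[0,0,0],"jaw":1},
    {"xyz":[0,17,-13],"twist":[0,0,0],"jaw":1},
    {"xyz":[0,18,-13],"twist":[0,0,0],"jaw":1},
    {"xyz":[0,18,-13],"twist":[0,0,0],"jaw":1},
  ],
)

```text
time_s: 8.43
tool_pos: [0.6466, -0.4121, 0.3821]
tool_rot: [-180.0, 0.0, 27.5]
force: [-0.7, 0.5, 0.3]
grip_width: 0.0008
grasp_force: 0.0
```

```bash
python3 - <<'E'
from cell import env
import cv2,numpy as np
a=env.read_camera("top")["img"]; b=env.read_camera("scene")["img"]
s0=np.load("scene0.npz")["img"]
f=lambda i,x,y,w,h,k:cv2.resize(i[y:y+h,x:x+w,::-1],None,fx=k,fy=k,interpolation=cv2.INTER_CUBIC)
top=f(a,280,130,170,150,1.6); top=cv2.copyMakeBorder(top,0,300-240,0,800-272,cv2.BORDER_CONSTANT)
sc=np.hstack([f(s0,290,140,133,100,3),f(b,290,140,133,100,3)]); sc=cv2.copyMakeBorder(sc,0,0,0,800-sc.shape[1],cv2.BORDER_CONSTANT)
cv2.imwrite("pics/end.png",np.vstack([top,sc]))
E
```

```text
(no output)
```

View pics/end.png

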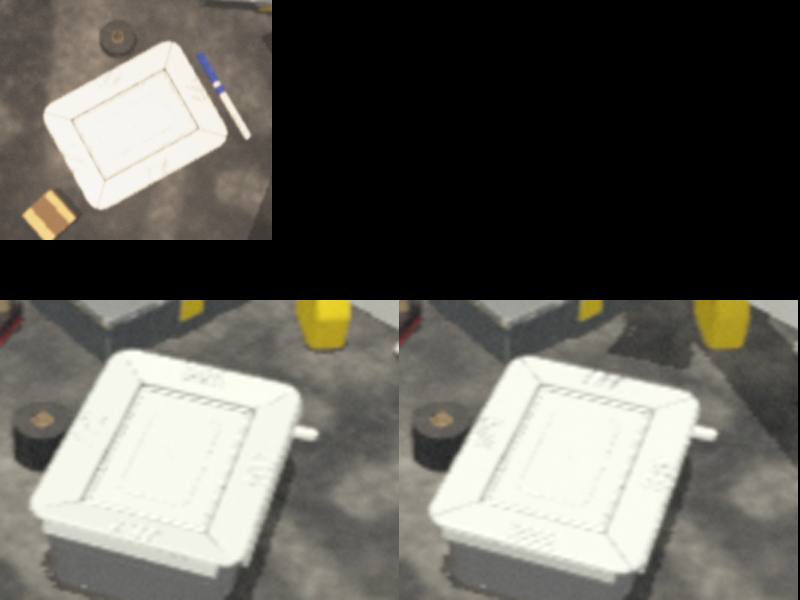

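The after view shows the rim's outer edges about 2 px lower on all sides and the shading even, so the lid is flush. The tub, roll, box and marker haven't moved. Each side also met a firm stop at 74 mm.

```bash
python3 -c "
from cell import env
print(env.sign_off())"
```

```text
the job is handed in; nothing more can be done
None
```

I pressed all four rim sections down to a firm stop at about 74 mm. In the last pictures they stayed flush, and the tub and its neighbours had not visibly moved. The job is handed in, and no verdict was shown.

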